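Height check of an amplifier module under the bridge bar

ROBOT

A 6-joint arm with a two-finger parallel gripper is mounted at the origin on the work surface. World frame = base frame: x ahead of the robot, y to its left, z up, the work surface at z = 0. Lengths are in mm, angles in rad, forces in N, time in s.
With the tool pointing down it reaches from about 300 to 775 mm from the base axis. Payload 14.6 kg.
Tool frame: the origin (TCP) lies on the mounting face of the last link; the fingertips stand 199 mm ahead of it and the grasp point (between the pads) lies 180 mm ahead of it; z points along the fingers, y is the line along which they close (so a half turn about z gives the same grasp; the last joint's range is limited). The gripper opens to 94 mm and grips with 3 to 60 N. Pads are 16 mm wide; open, the fingers measure 119 mm over their backs; the gripper's body (75 mm by 177 mm) begins 78 mm behind the grasp point.
Start: joints at [1.242, 0.3, 1.521, -0, 1.321, -0.067], TCP at [142.349, 531.251, 404.646] pointing down, gripper open.
Joint ranges: [-3.03, 3.03], [-0.79, 2.21], [0.23, 2.52], [-1.04, 4.18], [0, 3.07], [-2.55, 2.55]. Speed limits (rad/s): [2.22, 2.22, 2.57, 3.14, 3.14, 3.14].

INTERFACE

Orientations are given as [roll, pitch, yaw] about the fixed x, y, z axes, in that order (R = Rz(yaw) Ry(pitch) Rx(roll)).
In Python, from cell import manip gives the robot as it stands. The module is installed in compiled form; this text tells all that it offers.
- The arm moves only by the shell command python3 -m creep 'ROWS' [FORCE]. ROWS is a JSON object of lists of equal length, an entry for each row: "slide": the shift along the world's x, y, z in cm, a list of three; "turn": the turn about the world's z in rad; "claw": the opening, from 0 (shut) to 1 (fully open). A call has 1 to 8 rows; each row shifts and turns the commanded pose from where the row before left it; what a row does not reach is not made up. A row lasts 1/8 s, in which the tool goes at most 62.5 mm and 10.7 degrees, less where a joint would pass 70% of its speed; a pose out of reach is approached as far as the arm can. A call with a gripper value outside its range is refused whole. The fingers move at their own pace and stop on an object; FORCE is the grip in N (left out, the last holds). Time passes only in rows, so rows that do not move let the fingers close. It gives the time, the measured TCP pose, the force, the opening and the grip force at its end, in the units of the state.
- manip.read_state(): the state, without advancing time (a new reading comes with each control period).
- manip.camera(name): name is "side" or "top" or "wrist"; returns (picture, depth): 480x640x3 uint8, red, green, blue; 480x640 float32, mm along the optical axis (not along the pixel's ray), 0 where there is no reading.
- manip.calibration(name): a dict with "intrinsics" (3x3 intrinsics, pixels), "k1" (the pictures are not rectified: a ray, as slopes to the right and down, at radius r is drawn at 1 + k1 r^2 times it, then the intrinsics apply), "pose" (4x4, takes a point from camera to world coordinates). Camera axes: x right, y up, looking along -z (the intrinsics and any distortion apply to the point x, -y, -z); pixel columns grow to the right and rows downward; lengths in mm; the calibration is good to about 2 mm. A picture is of the moment at which its call begins: read the wrist's pose just before it. calibration takes no time and is no camera call; for the wrist camera it gives the pose at the moment of the call.
- manip.sign_off(): hands the job in; it is judged then, once.
Trained networks look in the newest picture that a camera, given by its name, has taken for a name from the list of things; names that differ only in an ending like _2 or _b are one class to them, and where a whole thing is asked for, a point or a joint stands for the part that bears it (a point fixed in the world has none). Each returns a list of dicts, best first, with "score" (0 to 1); they miss things now and then, are a little off and sometimes report something else, mostly with a low value. They report only what shows in the picture. A call takes as long as a camera call. They do not tell look-alikes from the thing itself.
- manip.cut_out(query, camera): "mask" (480x640 bool, what is visible of it) and "position" ([column, row] in pixels, amid what is visible of it).
The state is a dict: "clock": time; "joints": joint angles; "qd": joint speeds; "effort": joint torques, N m; "eef_pos": TCP position; "eef_rot": TCP orientation; "wrist_force": force on the tool from outside, world axes, zero at the start; "moment": the same for the moment, N m; "finger_gap": finger opening in mm; "finger_force": force on a finger pad.
Only numpy, scipy, OpenCV 4.12 (cv2) and the standard library are available. Lean on these libraries where they do the work, as an engineer would, in place of code of your own. Each camera call takes 0.05 s, during which the arm holds its last target. There are 200 camera calls.

TASK

The shield can on the finned amplifier module is standing proud: press it gently down until it is fully home. Then check the module against the height limit: bring it to the gauge's open end and slide it along the bench, can end first, between the gauge's guide rails and under the bridge bar until it comes up firmly against the end stop, hold it pressed there for about half a second, and leave it there. Push gently, never ramming the bar or the stop, and do not disturb the things lying around.

Things in the scene. Friction and masses are not known exactly. Their poses are not given: they have to be found in the camera images.
- module_center (a point): centre (13 mm above the underside) of the loose finned aluminium amplifier module: block 110 mm long (its x), 56 wide (y), 26 high, about 0.4 kg, sliding friction on the bench about 2 to 5 N. Its +x end is the one nearer the shield can and must lead under the bar. It lies flat on the bench in front of the gauge's open end.
- can: square steel shield can, 34 x 34 mm, in the module's top; origin: centre of its top face, 20 mm from the module's centre towards its +x end. Home, its top is 40 mm above the module's underside (14 above the block's top face); at first 4 to 7 mm higher. It slides straight down against about 3 N of friction, stays where left, ends on a hard seat. Over 25 N from the fingers dents it.
- gauge: height gauge fixed to the bench; origin on the bench right under the middle of the bridge bar, +x: direction to push along the lane, z up. End stop 25 mm high behind the bar, clamped with its face anywhere from x +67 to +77 mm, so the module's centre ends between x +12 and +22 mm: where exactly must be felt. Forces between module and gauge over 20 N spoil the gauge.
- stand: bystander: black soldering iron stand with sponge tray, 130 x 75 mm, about 95 mm high, origin under its centre
- spool: bystander: solder spool standing on its flange, 60 mm diameter, 38 mm high, origin under its centre
- screwdriver: bystander: screwdriver about 200 mm long lying on the bench beyond the gauge, roughly along y; origin under its middle
- bar_under (a point): middle of the underside of the gauge's steel bridge bar, 42 mm above the bench; the bar spans the lane, 12 mm thick along the gauge's x, its top 54 mm above the bench (cap screws to 59 mm), on posts that stand 40 to 58 mm either side of the lane's centre line
- lane_mouth (a point): point on the bench on the lane's centre line between the flared ends of the two guide rails, 46 mm before the bar's middle. Rails are 12 mm high; mouth about 71 mm wide, narrowing to a 60 mm lane from 20 mm before the bar's middle to 125 mm beyond it. The bench before the mouth is open. Axes as the gauge's.
Things that resemble listed ones, but are neither listed nor needed, are in the scene too. What is shaped like the part that bears module_center but blue or pink is not meant.

How it is judged:
By the outcome, as a careful person would: the job done as asked, in the order asked, and still so for the second after the job is handed in, with the robot touching nothing.
It also fails if it takes over 72 s, if anything falls off the work surface, if the arm or the gripper's body presses on something with over 40 N, if the wrist force passes 120 N, or if a joint passes its speed limit or range.

## Working session

There is one attempt and no reset: what is moved stays moved. The work goes in short steps, Python scripts to look and compute and a shell command to move; the robot and the scene stay as the last step left them, time stands still between calls to the robot, and variables do not carry over. Pictures are saved under pics/ and viewed, at most 10 in all, crops included, and the job is handed in when it is done.

```bash
mkdir -p pics; cat > h.py <<'E'
import numpy as np, cv2
from cell import manip
def world(cam,cal,px,depth):
    K=np.array(cal["intrinsics"]);k=cal["k1"]
    px=np.atleast_2d(px).astype(float)
    s=cv2.undistortPoints(px[:,None],K,np.array([k,0,0,0,0.]))[:,0]
    z=np.asarray(depth,float)
    P=np.c_[s[:,0]*z,-s[:,1]*z,-z,np.ones(len(s))]
    return (np.array(cal["pose"])@P.T).T[:,:3]
def cloud(cam,cal,d,m):
    r,c=np.nonzero(m&(d>0)); return world(cam,cal,np.c_[c,r],d[r,c]),np.c_[c,r]
E
python3 - <<'E'
from h import *
s=manip.read_state();print({k:np.round(v,3) for k,v in s.items()})
ims=[]
for n in("top","side"):
    im,d=manip.camera(n);cal=manip.calibration(n);np.save(n+"_d.npy",d);np.save(n+"_im.npy",im)
    cv2.imwrite(f"pics/{n}0.png",im[:,:,::-1])
    print(n,np.round(cal["pose"],2).tolist(),cal["intrinsics"][0][0],cal["k1"])
    for q in("module_center","can","gauge","stand","spool","screwdriver"):
        for o in manip.cut_out(q,n)[:4]:
            P,_=cloud(n,cal,d,o["mask"])
            if len(P): print(n,q,round(o["score"],2),np.round(o["position"]),o["mask"].sum(),np.round(np.median(P,0)),np.round(P.min(0)),np.round(P.max(0)))
E
```

```text
{'clock': np.float64(0.0), 'joints': array([ 1.242,  0.3  ,  1.522, -0.   ,  1.321, -0.067]), 'qd': array([-0.   , -0.001,  0.   ,  0.001, -0.   ,  0.001]), 'effort': array([-1.0000e-03, -5.3181e+01, -3.5273e+01,  7.1000e-02,  2.4000e-02,
       -0.0000e+00]), 'eef_pos': array([142.338, 531.219, 404.095]), 'eef_rot': array([-3.14, -0.  ,  2.88]), 'wrist_force': array([-0.241, -0.561, -0.02 ]), 'moment': array([ 0.029, -0.014, -0.049]), 'finger_force': np.float64(0.0), 'finger_gap': np.float64(94.168)}
top [[-0.0, 1.0, -0.08, 467.57], [-1.0, -0.0, -0.01, -52.44], [-0.01, 0.08, 1.0, 1241.42], [0.0, 0.0, 0.0, 1.0]] 513.9186571144088 -0.06293024618254041
top module_center 0.69 [321. 314.] 1125 [386. -33.  27.] [346. -92.  -5.] [419.  28.  45.]
top module_center 0.61 [454. 290.] 1160 [ 444. -352.   27.] [ 389. -416.   -4.] [ 498. -295.   47.]
top module_center 0.57 [387. 272.] 1103 [ 485. -200.   27.] [ 447. -265.   -4.] [ 525. -143.   51.]
top can 0.75 [464. 294.] 254 [ 433. -367.   40.] [ 411. -393.   23.] [ 454. -345.   47.]
top can 0.61 [401. 335.] 230 [ 342. -223.   40.] [ 322. -244.
[... 1277 characters left out ...]
de can 0.66 [419. 259.] 296 [391. -47.  40.] [371. -73.  24.] [411. -30.  45.]
side can 0.63 [383. 209.] 261 [ 491. -174.   45.] [ 471. -201.   24.] [ 511. -161.   50.]
side can 0.57 [261. 195.] 1945 [ 777. -179.   26.] [ 699. -318.   -2.] [ 862. -136.  104.]
side gauge 0.63 [314. 318.] 2340 [542. 109.  18.] [481.  31.  -3.] [606. 208.  62.]
side stand 0.71 [260. 195.] 1875 [ 779. -179.   26.] [ 700. -313.   -1.] [ 845. -136.  104.]
side spool 0.75 [231. 268.] 787 [768.  50.  37.] [743. -20.  -2.] [802.  72.  44.]
side spool 0.32 [384. 214.] 279 [ 491. -176.   45.] [ 471. -224.   22.] [ 514. -161.   50.]
side screwdriver 0.82 [223. 326.] 779 [750. 181.  21.] [741. 109.  -2.] [771. 309.  29.]
```

```bash
python3 - <<'E'
import numpy as np,cv2
a=np.load("top_im.npy")[130:400,190:490,::-1];b=np.load("side_im.npy")[130:400,190:490,::-1]
cv2.imwrite("pics/a.png",np.hstack([cv2.resize(a,(400,360)),cv2.resize(b,(400,360))]))
E
```

```text
(no output)
```

View pics/a.png

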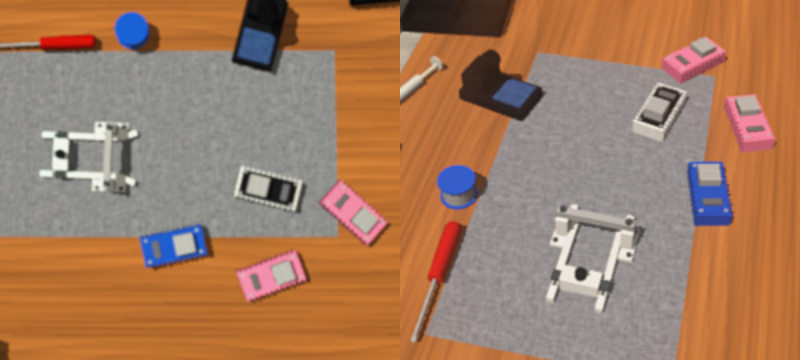

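View pics/top0.png

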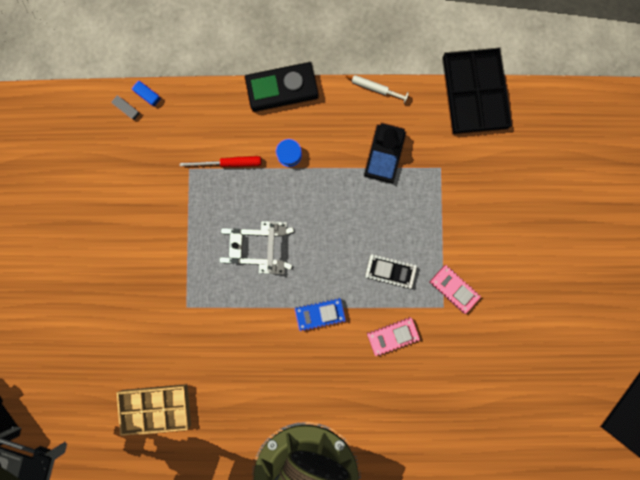

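The picture shows the aluminium module with the black recess at top-camera (391,271), its can on the left (gauge) end. The gauge is at (258,247), with the bar on its right side and the stop on the left, so the push goes along world +y. Blue and pink look-alikes lie nearer the robot. Next I measure the poses.

```bash
python3 - <<'E'
from h import *
for n in("top","side"):
    d=np.load(n+"_d.npy");cal=manip.calibration(n)
    P,px=cloud(n,cal,d,np.ones(d.shape,bool))
    def reg(x0,x1,y0,y1,z0,z1): return P[(P[:,0]>x0)&(P[:,0]<x1)&(P[:,1]>y0)&(P[:,1]<y1)&(P[:,2]>z0)&(P[:,2]<z1)]
    def rect(name,Q):
        r=cv2.minAreaRect(Q[:,:2].astype(np.float32)); b=cv2.boxPoints(r)
        print(n,name,len(Q),"c",np.round(r[0],1),"size",np.round(r[1],1),"ang",round(r[2],2),"z",np.round(np.percentile(Q[:,2],[5,50,95]),1))
    rect("module",reg(435,540,-275,-135,15,60)); rect("mod20-30",reg(435,540,-275,-135,22,30)); rect("can",reg(435,540,-275,-135,38,60))
    rect("bar",reg(470,620,20,75,46,70)); rect("gauge",reg(470,620,20,220,7,70)); rect("rails",reg(470,620,75,220,7,16)); rect("stopblk",reg(470,620,75,220,19,32))
    rect("bench near",reg(560,620,-150,-50,-20,20))
E
```

```text
top module 1046 c [ 486.2 -201.7] size [108.6  56.1] ang 75.58 z [22.8 27.3 47.3]
top mod20-30 719 c [ 486.3 -201.6] size [108.6  55.7] ang 75.87 z [23.2 26.3 29.4]
top can 207 c [ 491.2 -182.1] size [32.1 34.2] ang 75.8 z [42.2 45.9 49.8]
top bar 47 c [543.9  71.8] size [114.1   4.8] ang 0.1 z [47.8 52.4 58.6]
top gauge 1371 c [541.7 117.9] size [175.6 127.8] ang 89.75 z [ 8.  18.8 56.4]
top rails 416 c [535.  143.7] size [124.9 128.5] ang 9.07 z [ 7.6 11.2 15.3]
top stopblk 259 c [563.2 151.8] size [ 62.2 117.7] ang 46.53 z [20.  24.5 29.1]
top bench near 990 c [ 589.5 -100.5] size [97.7 59. ] ang 89.98 z [-3.3  0.6  4.5]
side module 902 c [ 486.5 -200.2] size [116.9  57.9] ang 75.53 z [18.4 27.6 47. ]
side mod20-30 512 c [ 486.  -200.9] size [115.3  57. ] ang 75.39 z [23.4 26.6 29.5]
side can 211 c [ 491.1 -182. ] size [41.5 35. ] ang 78.37 z [39.6 45.8 48.1]
side bar 31 c [545.   73.6] size [  3.6 111.6] ang 89.0 z [51.9 53.4 56.2]
side gauge 2132 c [545.3 119.8] size [173.5 123.6] ang 87.53 z [ 9.  22.4 55.4]
side rails 747 c [546.1 140.4] size [132.1 123.6] ang 87.65 z [ 7.8 11.6 15. ]
side stopblk 472 c [544.6 129.3] size [106.6 116.1] ang 89.18 z [19.6 24.5 29.7]
side bench near 875 c [ 590.1 -100. ] size [ 59.9 100. ] ang 0.01 z [-1.9  0.9  3.8]
```

```bash
python3 - <<'E'
from h import *
A=[]
for n in("top","side"):
    d=np.load(n+"_d.npy");cal=manip.calibration(n)
    P,px=cloud(n,cal,d,np.ones(d.shape,bool))
    Q=P[(P[:,0]>470)&(P[:,0]<620)&(P[:,1]>20)&(P[:,1]<130)&(P[:,2]>46)&(P[:,2]<70)]
    r=cv2.minAreaRect(Q[:,:2].astype(np.float32));v=np.linalg.svd(Q[:,:2]-Q[:,:2].mean(0))[2][0]
    print(n,np.round(r[0],1),np.round(r[1],1),r[2],"pca",np.degrees(np.arctan2(v[1],v[0])),Q.mean(0))
    A.append(manip.calibration(n))
print(np.round(manip.calibration("wrist")["pose"],2).tolist(),manip.read_state()["clock"])
E
```

```text
top [544.   78.6] [114.7  18.9] 0.7083516120910645 pca 177.96947346044252 [543.20037506  79.03088759  54.45964254]
side [544.2  80.4] [ 15.9 116. ] 87.70193481445312 pca 177.593156337387 [543.35860584  82.13651976  53.41978799]
[[0.26, -0.93, -0.25, 69.76], [0.97, 0.25, 0.07, 551.76], [-0.0, -0.26, 0.97, 385.02], [0.0, 0.0, 0.0, 1.0]] 0.7
```

```bash
python3 -m creep '{"slide":[[1.1,-2.2,0],[2.2,-4.4,0],[2.2,-4.5,0],[2.3,-4.6,0],[2.3,-4.6,0],[2.3,-4.7,0],[2.3,-4.7,0],[2.3,-4.7,0]],"turn":[-0.05,-0.1,-0.1,-0.1,-0.1,-0.1,-0.1,-0.1],"claw":[0,0,0,0,0,0,0,0]}' 20
python3 -m creep '{"slide":[[2.3,-4.7,0],[2.3,-4.7,-0.5],[2.3,-4.7,-1],[2.3,-4.7,-1],[2.3,-4.7,-1],[2.3,-4.7,-1],[2.3,-4.7,-1],[1.1,-2.3,-0.5]],"turn":[-0.1,-0.1,-0.1,-0.1,-0.1,-0.1,-0.1,-0.05],"claw":[0,0,0,0,0,0,0,0]}'
python3 -m creep '{"slide":[[0,-0.2,0],[0,0,0]],"turn":[-0.05,0],"claw":[0,0]}'
```

```text
clock: 1.7
eef_pos: [312.6, 185.7, 404.9]
eef_rot: [3.141, 0.0, 2.127]
wrist_force: [0.7, 0.5, 0.2]
finger_gap: 17.4
finger_force: 0.0
clock: 2.7
eef_pos: [484.9, -166.9, 343.8]
eef_rot: [-3.141, -0.0, 1.376]
wrist_force: [0.3, 0.8, -0.1]
finger_gap: 0.7
finger_force: 0.0
clock: 2.95
eef_pos: [484.3, -167.0, 344.5]
eef_rot: [-3.141, -0.0, 1.33]
wrist_force: [0.1, -0.7, 0.6]
finger_gap: 0.2
finger_force: 0.0
```

```bash
cat > w.py <<'E'
from h import *
import sys
def look(name=None):
    cal=manip.calibration("wrist");im,d=manip.camera("wrist")
    if name: cv2.imwrite(f"pics/{name}.png",im[:,:,::-1])
    P,px=cloud("wrist",cal,d,np.ones(d.shape,bool))
    return P,px,im,d,cal
def rect(name,P,x0,x1,y0,y1,z0,z1):
    Q=P[(P[:,0]>x0)&(P[:,0]<x1)&(P[:,1]>y0)&(P[:,1]<y1)&(P[:,2]>z0)&(P[:,2]<z1)]
    if len(Q)<10: print(name,len(Q));return
    r=cv2.minAreaRect(Q[:,:2].astype(np.float32))
    print(name,len(Q),"c",np.round(r[0],1),"size",np.round(r[1],1),"ang",round(r[2],2),"z",np.round(np.percentile(Q[:,2],[5,50,95]),1))
E
python3 - <<'E'
from w import *
P,px,im,d,cal=look("w1")
print(P.min(0),P.max(0))
rect("block",P,430,545,-280,-130,21,31);rect("can",P,430,545,-280,-130,40,60);rect("bench",P,430,600,-140,-100,-15,15)
E
```

```text
[ 142.07563478 -483.22739462   -2.74679599] [745.1537123   46.03388437 271.39048938]
block 4394 c [ 486.4 -200.4] size [111.5  56.1] ang 75.89 z [24.6 26.3 27.8]
can 2448 c [ 491.6 -180.6] size [34.7 33.6] ang 75.89 z [44.4 45.8 46.9]
bench 12454 c [ 515. -120.] size [170.  40.] ang 0.0 z [-0.4  0.8  2. ]
```

View pics/w1.png

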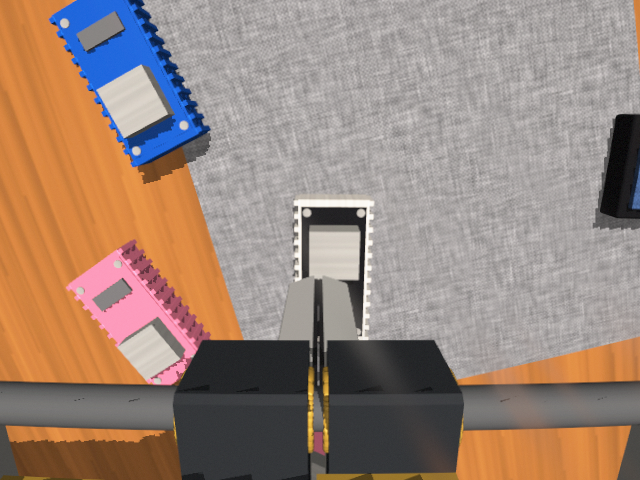

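The wrist view shows the can at (334,252) on the white-rimmed module, with the fingers pointing at it. All three views agree: can centre (491.5,-181), top about 45.5.

```bash
python3 -m creep '{"slide":[[0.3,-0.6,-1],[0.4,-0.8,-2],[0,0,-2],[0,0,-2],[0,0,-1.3],[0,0,-0.5],[0,0,0]],"turn":[0,0,0,0,0,0,0],"claw":[0,0,0,0,0,0,0]}'
python3 -c "
from cell import manip
s=manip.read_state();print(s['eef_pos'],s['wrist_force'])"
```

```text
clock: 3.88
eef_pos: [491.4, -180.8, 256.7]
eef_rot: [3.141, 0.0, 1.33]
wrist_force: [0.5, 0.0, -0.7]
finger_gap: 0.4
finger_force: 0.0
[ 491.44062839 -180.76696157  256.73676054] [ 0.48363991  0.02264351 -0.69679056]
```

```bash
python3 -m creep '{"slide":[[0,0,-0.4],[0,0,-0.4],[0,0,-0.15],[0,0,-0.1],[0,0,-0.1],[0,0,-0.1],[0,0,0]],"turn":[0,0,0,0,0,0,0],"claw":[0,0,0,0,0,0,0]}'
```

```text
clock: 4.75
eef_pos: [491.4, -180.8, 244.2]
eef_rot: [3.141, 0.0, 1.33]
wrist_force: [0.2, 0.4, 0.7]
finger_gap: 1.0
finger_force: 0.5
```

```bash
python3 -m creep '{"slide":[[0,0,-0.1],[0,0,-0.1],[0,0,0]],"turn":[0,0,0],"claw":[0,0,0]}'
```

```text
clock: 5.12
eef_pos: [491.4, -180.8, 242.1]
eef_rot: [3.141, 0.0, 1.33]
wrist_force: [-0.8, 0.1, 0.8]
finger_gap: 0.4
finger_force: 0.4
```

```bash
python3 -m creep '{"slide":[[0,0,-0.1]],"turn":[0],"claw":[0]}';python3 -m creep '{"slide":[[0,0,-0.05]],"turn":[0],"claw":[0]}'; python3 -m creep '{"slide":[[0,0,-0.05]],"turn":[0],"claw":[0]}'
```

```text
clock: 5.25
eef_pos: [491.4, -180.8, 241.2]
eef_rot: [3.141, 0.0, 1.33]
wrist_force: [-1.0, -0.1, 2.5]
finger_gap: 0.2
finger_force: 1.4
clock: 5.38
eef_pos: [491.4, -180.7, 240.6]
eef_rot: [3.141, 0.0, 1.33]
wrist_force: [0.5, 0.5, 3.5]
finger_gap: 0.6
finger_force: 1.4
clock: 5.5
eef_pos: [491.4, -180.8, 240.1]
eef_rot: [3.141, 0.0, 1.33]
wrist_force: [-0.4, -0.0, 3.0]
finger_gap: 0.3
finger_force: 1.4
```

```bash
for i in 1; do python3 -m creep '{"slide":[[0,0,-0.05],[0,0,-0.05]],"turn":[0,0],"claw":[0,0]}' | grep -E 'pos|wrist'; done;  python3 -m creep '{"slide":[[0,0,-0.05]],"turn":[0],"claw":[0]}' | grep -E 'pos|wrist';python3 -m creep '{"slide":[[0,0,-0.05]],"turn":[0],"claw":[0]}' | grep -E 'pos|wrist'
```

```text
eef_pos: [491.4, -180.8, 239.4]
wrist_force: [-2.0, 2.0, 10.5]
eef_pos: [491.4, -180.8, 239.3]
wrist_force: [-5.3, 1.9, 16.6]
eef_pos: [491.4, -180.8, 239.3]
wrist_force: [-6.8, 2.5, 22.4]
```

Seated: the tip is at 40.3 with the force rising steeply. I lift now and look again.

```bash
python3 -m creep '{"slide":[[0,0,0.2],[0,0,1],[-0.3,-1,3],[-0.3,-1,4],[-0.3,-1,4],[-0.2,-0.5,2],[0,0,0]],"turn":[0,0,0,0,0,0,0],"claw":[0,0,0.5,1,1,1,1]}'
python3 - <<'E'
from w import *
P,px,im,d,cal=look()
rect("block",P,430,545,-280,-130,21,31);rect("can",P,430,545,-280,-130,36,60);rect("bench",P,430,600,-140,-100,-15,15)
E
```

```text
clock: 6.88
eef_pos: [480.2, -215.9, 381.5]
eef_rot: [3.139, 0.001, 1.329]
wrist_force: [0.6, -0.0, -0.5]
finger_gap: 47.2
finger_force: 0.0
block 7113 c [ 486.3 -200.4] size [109.6  56.1] ang 75.87 z [25.  26.5 29.1]
can 2090 c [ 491.3 -180.9] size [33.7 33.8] ang 76.06 z [39.  40.3 41.5]
bench 11052 c [ 515. -120.] size [170.  40.] ang 0.0 z [-0.6  0.7  2. ]
```

```bash
python3 -m creep '{"slide":[[-0.1,-0.6,0],[-0.2,-0.9,-1],[0,-0.4,-2],[0,0,-2],[0,0,-2],[0,0,-2],[0,0,0],[0,0,0]],"turn":[-0.004,0,0,0,0,0,0,0],"claw":[1,1,1,1,1,1,1,1]}'
python3 -m creep '{"slide":[[0,0,-2],[0,0,-3],[0,0,-2],[0,0,-1],[0,0,-0.4],[0,0,0]],"turn":[0,0,0,0,0,0],"claw":[1,1,1,1,1,1]}'
```

```text
clock: 7.92
eef_pos: [477.4, -235.0, 290.4]
eef_rot: [3.141, 0.0, 1.326]
wrist_force: [-0.6, 0.5, 0.4]
finger_gap: 93.9
finger_force: 0.0
clock: 8.68
eef_pos: [477.5, -234.9, 206.7]
eef_rot: [3.141, 0.0, 1.326]
wrist_force: [-0.0, -0.9, 0.2]
finger_gap: 93.9
finger_force: 0.0
```

```bash
python3 -m creep '{"slide":[[0,0,0],[0,0,0],[0,0,0],[0,0,0],[0,0,0],[0,0,0],[0,0,0],[0,0,0]],"turn":[0,0,0,0,0,0,0,0],"claw":[0.4,0.4,0.4,0.4,0.4,0.4,0.4,0.4]}' 15
```

```text
clock: 9.68
eef_pos: [477.4, -234.8, 206.2]
eef_rot: [3.141, 0.0, 1.326]
wrist_force: [1.1, 0.1, 1.4]
finger_gap: 55.8
finger_force: 15.0
```

```bash
python3 -m creep '{"slide":[[0.2,0.4,0],[0.4,0.8,0],[0.4,1,0],[0.4,1,0],[0.4,1,0],[0.4,1,0],[0.4,1,0],[0.4,1,0]],"turn":[0.005,0.015,0.015,0.015,0.015,0.015,0.015,0.015],"claw":[0.4,0.4,0.4,0.4,0.4,0.4,0.4,0.4]}'
python3 -m creep '{"slide":[[0.4,1,0],[0.4,1,0],[0.4,1,0],[0.5,1,0],[0.5,1,0],[0.5,1,0],[0.4,0.8,0],[0.2,0.4,0]],"turn":[0.015,0.015,0.015,0.015,0.015,0.015,0.011,0],"claw":[0.4,0.4,0.4,0.4,0.4,0.4,0.4,0.4]}'
python3 -m creep '{"slide":[[0,0.4,0],[0,0,0]],"turn":[0,0],"claw":[0.4,0.4]}'
python3 - <<'E'
from w import *
P,px,im,d,cal=look("w2")
np.save("w2P.npy",P)
rect("bar",P,470,620,20,130,47,66);rect("rails",P,470,620,25,220,8,16);rect("block",P,460,600,-150,20,21,31);rect("can",P,500,580,-80,20,36,50)
E
```

```text
clock: 10.68
eef_pos: [507.6, -162.1, 206.2]
eef_rot: [3.141, 0.0, 1.437]
wrist_force: [-1.5, -4.8, 4.1]
finger_gap: 56.1
finger_force: 15.0
clock: 11.68
eef_pos: [540.6, -90.0, 206.2]
eef_rot: [-3.141, 0.0, 1.538]
wrist_force: [-2.5, -5.4, 5.6]
finger_gap: 55.6
finger_force: 15.0
clock: 11.92
eef_pos: [540.5, -86.1, 206.2]
eef_rot: [3.141, -0.001, 1.537]
wrist_force: [2.9, 2.5, 4.6]
finger_gap: 55.5
finger_force: 15.0
bar 0
rails 125 c [543.2  34.5] size [ 2.3 93.3] ang 87.73 z [ 8.4 11.1 13. ]
block 29275 c [541.6 -50.5] size [111.   79.6] ang 88.21 z [25.  26.5 29.2]
can 11155 c [540.2 -46.1] size [79.4 67.6] ang 0.14 z [39.1 40.4 44. ]
```

View pics/w2.png

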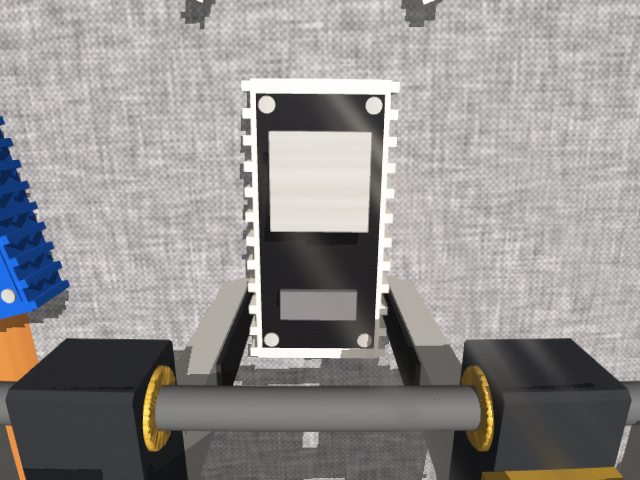

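The module is held straight between the fingers (can at (320,180)), but the gauge only just shows at the top edge. I let go, rise and measure both together.

```bash
python3 -m creep '{"slide":[[0,0,0],[0,0,0],[0,0,0],[0,0,0],[0,0,1],[0,0,2],[0,0,3],[0,0,4]],"turn":[0,0,0,0,0,0,0,0],"claw":[1,1,1,1,1,1,1,1]}'
python3 -m creep '{"slide":[[0,0,4],[0,0,4],[0,0,2],[0,0,1],[0,0,0]],"turn":[0,0,0,0,0],"claw":[1,1,1,1,1]}'
python3 - <<'E'
from w import *
P,px,im,d,cal=look("w3")
np.save("w3P.npy",P)
rect("bar",P,470,620,20,130,47,66);rect("barflat",P,505,585,20,130,50,57);rect("rails",P,470,620,25,220,8,16);rect("block",P,490,590,-120,20,21,31);rect("can",P,500,580,-80,20,36,50)
E
```

```text
clock: 12.98
eef_pos: [540.1, -86.7, 307.3]
eef_rot: [-3.141, -0.0, 1.537]
wrist_force: [0.1, 0.2, 0.4]
finger_gap: 93.7
finger_force: 0.0
clock: 13.6
eef_pos: [540.2, -86.7, 416.4]
eef_rot: [3.141, 0.0, 1.537]
wrist_force: [-0.2, -0.5, 0.3]
finger_gap: 94.1
finger_force: 0.0
bar 598 c [544.3  75.6] size [  1.8 116.1] ang 87.89 z [47.4 51.9 55.1]
barflat 294 c [544.9  75.4] size [ 1.5 79.7] ang 88.05 z [50.2 53.1 55.3]
rails 1879 c [543.4  58.3] size [ 49.  121.7] ang 87.49 z [ 9.  12.1 13.7]
block 6125 c [541.6 -49.9] size [110.1  56.3] ang 87.51 z [24.9 26.5 28.9]
can 1789 c [542.6 -30.1] size [33.7 33.6] ang 88.06 z [39.1 40.3 41.6]
```

View pics/w3.png

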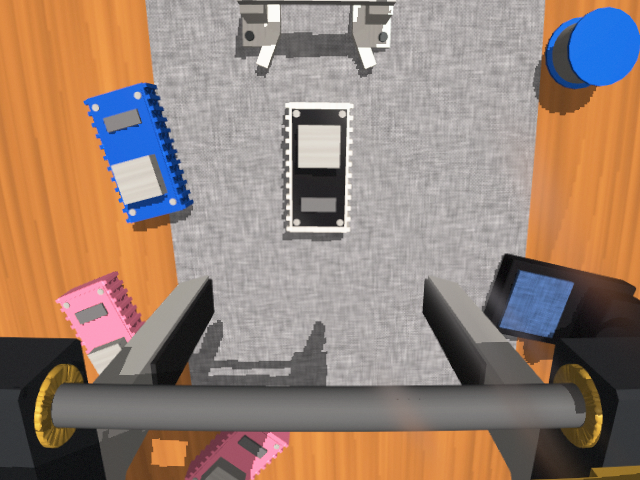

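The picture shows the module, can first, in line below the mouth rails (flares at (265,58) and (365,58)), with the bar at the top edge. I find the centre line from the rails.

```bash
python3 - <<'E'
import numpy as np
P=np.load("w3P.npy")
for y in range(32,80,6):
    Q=P[(P[:,1]>=y)&(P[:,1]<y+6)&(P[:,2]>9)&(P[:,2]<15)&(abs(P[:,0]-544)<70)]
    L=Q[Q[:,0]<544,0];R=Q[Q[:,0]>544,0]
    if len(L)>5 and len(R)>5: print(y,np.round([L.min(),L.max(),R.min(),R.max()],1),"mid",(L.max()+R.min())/2)
B=P[(P[:,2]>47)&(P[:,2]<66)&(P[:,1]>20)&(P[:,1]<130)&(abs(P[:,0]-544)<75)]
print(np.polyfit(B[:,0]-544,B[:,1],1),B[:,1].min())
Q=P[(abs(P[:,0]-541)<45)&(P[:,1]>-60)&(P[:,1]<0)&(P[:,2]>22)&(P[:,2]<31)]
for a in(-90,-60,-30,-10):
    q=P[(P[:,1]>a)&(P[:,1]<a+8)&(abs(P[:,0]-541)<45)&(P[:,2]>22)&(P[:,2]<31)][:,0];print(a,q.min(),q.max(),(q.min()+q.max())/2)
E
```

```text
32 [496.7 502.7 581.5 592.3] mid 542.0595895164869
38 [492.2 505.3 579.8 591.6] mid 542.5225178831622
44 [495.3 507.5 577.5 589. ] mid 542.506448659251
50 [497.5 510.9 575.2 602. ] mid 543.0219113671582
56 [483.5 513.2 573.6 602.9] mid 543.3781358838575
62 [483.5 513.9 573.7 600.9] mid 543.786289192619
68 [486.6 514.  574.3 584.6] mid 544.1275211921416
74 [503.8 514.  574.4 584.6] mid 544.2283849498488
[-3.98300827e-02  7.56290140e+01] 73.12159997775353
-90 512.0805057625925 567.7456365715434 539.913071167068
-60 514.0392616675139 569.0701748269778 541.5547182472458
-30 515.5181451976451 570.2648168651733 542.8914810314093
-10 516.4315781093101 571.3021545734221 543.8668663413661
```

```bash
python3 -m creep '{"slide":[[0,0,-3],[0,0,-4],[0,0,-4],[0,0,-4],[0,0,-4],[0,0,-1.5],[0,0,-0.4],[0,0,0]],"turn":[0,0,0,0,0,0,0,0],"claw":[1,1,1,1,1,1,1,1]}'
python3 -m creep '{"slide":[[0,0,0],[0,0,0],[0,0,0],[0,0,0],[0,0,0],[0,0,0],[0,0,0]],"turn":[0,0,0,0,0,0,0],"claw":[0.4,0.4,0.4,0.4,0.4,0.4,0.4]}' 10
python3 -m creep '{"slide":[[-0.1,0.3,0],[-0.1,0.5,0],[-0.07,0.5,0],[0.02,0.5,0],[0.02,0.5,0],[0.02,0.4,0],[0,0,0]],"turn":[0,0,0,0,0,0,0],"claw":[0.4,0.4,0.4,0.4,0.4,0.4,0.4]}'
```

```text
clock: 14.65
eef_pos: [540.6, -86.8, 208.1]
eef_rot: [3.14, 0.0, 1.537]
wrist_force: [-0.1, -0.5, 0.1]
finger_gap: 93.9
finger_force: 0.0
clock: 15.52
eef_pos: [540.4, -86.8, 207.2]
eef_rot: [3.141, 0.0, 1.537]
wrist_force: [-0.8, 0.1, 3.1]
finger_gap: 55.9
finger_force: 10.0
clock: 16.4
eef_pos: [538.3, -59.3, 207.2]
eef_rot: [3.141, -0.001, 1.537]
wrist_force: [0.4, 1.7, 5.3]
finger_gap: 55.9
finger_force: 10.0
```

```bash
python3 -m creep '{"slide":[[0.02,0.4,0],[0.02,0.5,0],[0.02,0.5,0],[0.02,0.5,0],[0.02,0.4,0],[0,0,0]],"turn":[0,0,0,0,0,0],"claw":[0.4,0.4,0.4,0.4,0.4,0.4]}'
python3 -m creep '{"slide":[[0.02,0.4,0],[0.02,0.4,0],[0.01,0.3,0]],"turn":[0,0,0],"claw":[0.4,0.4,0.4]}'
python3 -m creep '{"slide":[[0.0,0.2,0],[0,0,0]],"turn":[0,0],"claw":[0.4,0.4]}'
```

```text
clock: 17.15
eef_pos: [539.3, -36.4, 207.2]
eef_rot: [3.141, -0.0, 1.537]
wrist_force: [0.2, -0.4, 4.6]
finger_gap: 55.7
finger_force: 10.0
clock: 17.52
eef_pos: [539.8, -25.7, 207.3]
eef_rot: [3.141, 0.0, 1.537]
wrist_force: [-0.9, -5.0, 5.3]
finger_gap: 55.8
finger_force: 10.0
clock: 17.77
eef_pos: [539.8, -23.6, 207.3]
eef_rot: [3.141, 0.0, 1.537]
wrist_force: [-0.6, -2.6, 5.3]
finger_gap: 56.0
finger_force: 10.0
```

Lateral force is small. I continue into the lane, under the bar.

```bash
python3 -m creep '{"slide":[[0.01,0.3,0],[0.01,0.3,0],[0.01,0.3,0],[0,0,0]],"turn":[0,0,0,0],"claw":[0.4,0.4,0.4,0.4]}'
python3 -m creep '{"slide":[[0.02,0.3,0],[0.01,0.3,0],[0.01,0.3,0],[0,0,0]],"turn":[0,0,0,0],"claw":[0.4,0.4,0.4,0.4]}'
```

```text
clock: 18.27
eef_pos: [540.1, -14.5, 207.2]
eef_rot: [3.141, -0.0, 1.537]
wrist_force: [0.2, -2.2, 4.7]
finger_gap: 55.8
finger_force: 10.0
clock: 18.77
eef_pos: [540.5, -5.5, 207.2]
eef_rot: [3.141, -0.0, 1.537]
wrist_force: [0.1, -2.9, 5.2]
finger_gap: 55.7
finger_force: 10.0
```

```bash
python3 -m creep '{"slide":[[0,0,0],[0,0,0],[0,0,0],[0,0,0],[0,-0.5,0],[-0.05,-1.5,0],[-0.1,-1.8,0],[-0.05,-1.2,0]],"turn":[0,0,0,0,0,0,0,0],"claw":[1,1,1,1,1,1,1,1]}'
python3 -m creep '{"slide":[[0,0,0],[0,0,0],[0,0,0],[0,0,0],[0,0,0],[0,0,0],[0,0,0],[0,0,0]],"turn":[0,0,0,0,0,0,0,0],"claw":[0,0,0,0,0,0,0,0]}' 20
python3 -m creep '{"slide":[[0.0,0,0],[0,0,0],[0,0,0]],"turn":[0,0,0],"claw":[0,0,0]}'
python3 - <<'E'
from w import *
P,px,im,d,cal=look("w4")
for a in(-20,0,20):
    q=P[(P[:,1]>a)&(P[:,1]<a+8)&(abs(P[:,0]-541)<45)&(P[:,2]>22)&(P[:,2]<31)][:,0]
    if len(q): print(a,q.min(),q.max(),(q.min()+q.max())/2)
E
```

```text
clock: 19.77
eef_pos: [538.3, -57.4, 207.1]
eef_rot: [-3.142, 0.0, 1.536]
wrist_force: [-0.5, 0.1, -0.2]
finger_gap: 94.1
finger_force: 0.0
clock: 20.78
eef_pos: [538.4, -55.8, 207.1]
eef_rot: [-3.142, -0.0, 1.537]
wrist_force: [0.4, 0.1, 0.3]
finger_gap: 17.5
finger_force: 0.0
clock: 21.15
eef_pos: [538.5, -55.7, 207.1]
eef_rot: [-3.142, -0.0, 1.537]
wrist_force: [-0.1, -0.1, 0.1]
finger_gap: 0.6
finger_force: 0.0
-20 512.0529803115144 567.7609687559575 539.9069745337359
0 512.7921347963352 568.5663479292979 540.6792413628166
20 513.5529403943735 569.6747910313125 541.613865712843
```

View pics/w4.png

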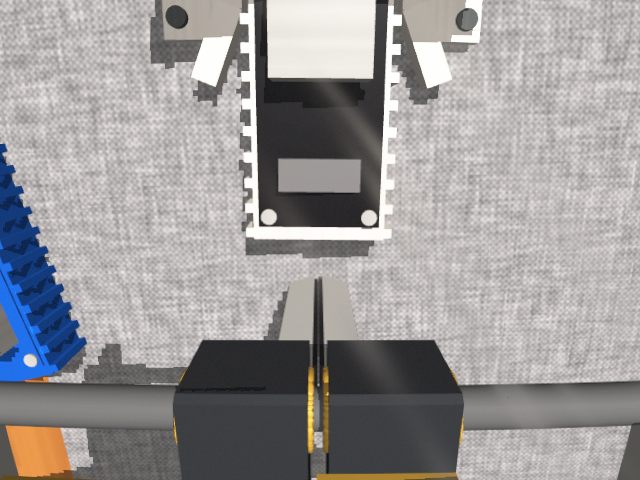

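The module sits centred in the lane (flares at (207,60) and (432,60)), with the closed fingers behind its rear face, which is at row 235. I push now.

```bash
python3 -m creep '{"slide":[[0.03,0.6,0],[0.04,0.8,0],[0.02,0.3,0],[0.02,0.3,0],[0.02,0.3,0],[0.02,0.4,0],[0.02,0.4,0],[0,0,0]],"turn":[0,0,0,0,0,0,0,0],"claw":[0,0,0,0,0,0,0,0]}'
python3 -m creep '{"slide":[[0.02,0.4,0],[0.02,0.4,0],[0.02,0.4,0],[0.02,0.4,0]],"turn":[0,0,0,0],"claw":[0,0,0,0]}'
```

```text
clock: 22.2
eef_pos: [540.1, -24.4, 207.1]
eef_rot: [-3.142, -0.0, 1.537]
wrist_force: [-0.0, 0.4, 0.5]
finger_gap: 0.3
finger_force: 0.0
clock: 22.7
eef_pos: [540.9, -8.5, 207.1]
eef_rot: [-3.142, 0.0, 1.537]
wrist_force: [-0.3, -2.2, -0.4]
finger_gap: 0.6
finger_force: 1.0
```

```bash
python3 -m creep '{"slide":[[0.01,0.3,0],[0.01,0.3,0],[0.01,0.3,0],[0.02,0.3,0],[0.01,0.3,0],[0.01,0.3,0],[0.01,0.2,0]],"turn":[0,0,0,0,0,0,0],"claw":[0,0,0,0,0,0,0]}'
python3 - <<'E'
from w import *
P,px,im,d,cal=look()
q=P[(abs(P[:,0]-541)<20)&(P[:,2]>23)&(P[:,2]<31)&(P[:,1]>-10)&(P[:,1]<40)][:,1];print(np.percentile(q,[0,1,5]))
E
```

```text
clock: 23.58
eef_pos: [541.8, 11.5, 207.2]
eef_rot: [3.142, 0.0, 1.537]
wrist_force: [-1.3, -2.5, -0.4]
finger_gap: 0.8
finger_force: 1.0
[20.3706254  21.14815084 22.20592618]
```

```bash
python3 -m creep '{"slide":[[0.01,0.2,0],[0.01,0.2,0],[0.01,0.2,0],[0.01,0.2,0],[0.01,0.15,0],[0,0.1,0]],"turn":[0,0,0,0,0,0],"claw":[0,0,0,0,0,0]}'
python3 -m creep '{"slide":[[0.0,0.1,0],[0.01,0.1,0]],"turn":[0,0],"claw":[0,0]}'
```

```text
clock: 24.38
eef_pos: [542.2, 21.8, 207.1]
eef_rot: [-3.142, 0.0, 1.537]
wrist_force: [1.0, -2.6, -0.2]
finger_gap: 0.4
finger_force: 1.0
clock: 24.62
eef_pos: [542.3, 23.8, 207.1]
eef_rot: [-3.142, 0.0, 1.537]
wrist_force: [0.5, -1.8, 0.1]
finger_gap: 0.4
finger_force: 1.0
```

```bash
for i in 1; do python3 -m creep '{"slide":[[0.0,0.08,0],[0.01,0.08,0]],"turn":[0,0],"claw":[0,0]}' | grep -E 'pos|wri'; python3 -m creep '{"slide":[[0.0,0.08,0],[0.01,0.08,0]],"turn":[0,0],"claw":[0,0]}'| grep -E 'pos|wri'; done
```

```text
eef_pos: [542.4, 25.4, 207.1]
wrist_force: [0.3, -2.6, 0.2]
eef_pos: [542.5, 27.0, 207.2]
wrist_force: [-0.1, -2.7, -0.1]
```

```bash
python3 -m creep '{"slide":[[0.0,0.05,0],[0,0.05,0]],"turn":[0,0],"claw":[0,0]}' | grep -E 'pos|wri'; python3 -m creep '{"slide":[[0.0,0.05,0],[0.01,0.05,0]],"turn":[0,0],"claw":[0,0]}'| grep -E 'pos|wri'
```

```text
eef_pos: [542.6, 28.0, 207.1]
wrist_force: [-1.2, -2.2, 0.7]
eef_pos: [542.7, 29.0, 207.2]
wrist_force: [-0.7, -2.0, -0.2]
```

```bash
python3 -m creep '{"slide":[[0.0,0.05,0],[0,0.05,0]],"turn":[0,0],"claw":[0,0]}' | grep -E 'pos|wri'
```

```text
eef_pos: [542.6, 30.0, 207.1]
wrist_force: [-0.2, -1.8, 0.2]
```

```bash
python3 -m creep '{"slide":[[0.0,0.05,0],[0.01,0.05,0]],"turn":[0,0],"claw":[0,0]}' | grep -E 'pos|wri'
```

```text
eef_pos: [542.8, 31.0, 207.2]
wrist_force: [0.3, -2.6, -0.7]
```

```bash
python3 -m creep '{"slide":[[0.0,0.05,0],[0,0.05,0]],"turn":[0,0],"claw":[0,0]}' | grep -E 'pos|wri'
```

```text
eef_pos: [542.7, 32.0, 207.1]
wrist_force: [-0.2, -2.6, -0.1]
```

```bash
python3 -m creep '{"slide":[[0.0,0.05,0],[0.01,0.05,0]],"turn":[0,0],"claw":[0,0]}' | grep -E 'pos|wri'
```

```text
eef_pos: [542.8, 33.0, 207.1]
wrist_force: [-0.0, -2.6, -1.9]
```

```bash
python3 -m creep '{"slide":[[0.0,0.05,0],[0,0.05,0]],"turn":[0,0],"claw":[0,0]}' | grep -E 'pos|wri'
```

```text
eef_pos: [542.9, 34.0, 207.2]
wrist_force: [0.5, -2.2, -0.5]
```

```bash
python3 -m creep '{"slide":[[0.0,0.05,0],[0.01,0.05,0]],"turn":[0,0],"claw":[0,0]}' | grep -E 'pos|wri'
```

```text
eef_pos: [543.0, 35.0, 207.2]
wrist_force: [0.8, -3.0, 0.2]
```

```bash
python3 -m creep '{"slide":[[0.0,0.05,0],[0,0.05,0]],"turn":[0,0],"claw":[0,0]}' | grep -E 'pos|wri'
```

```text
eef_pos: [542.9, 35.5, 207.1]
wrist_force: [-2.0, -9.4, 0.9]
```

It touches the stop. I press slightly more and hold.

```bash
python3 -m creep '{"slide":[[0.0,0.03,0]],"turn":[0],"claw":[0]}' | grep -E 'pos|wri'; python3 -m creep '{"slide":[[0,0,0]],"turn":[0],"claw":[0]}' | grep -E 'pos|wri'
```

```text
eef_pos: [542.9, 35.6, 207.1]
wrist_force: [-1.4, -11.8, 1.8]
eef_pos: [542.9, 35.6, 207.1]
wrist_force: [-1.3, -9.7, 0.3]
```

```bash
python3 -m creep '{"slide":[[0,0.02,0],[0,0,0],[0,0,0],[0,0,0],[0,0,0],[0,0,0]],"turn":[0,0,0,0,0,0],"claw":[0,0,0,0,0,0]}' | grep -E 'pos|wri'
python3 -m creep '{"slide":[[0,-0.2,0],[0,-0.8,0],[-0.1,-2,0],[-0.1,-3,1],[-0.1,-3,3],[0,-3,4],[0,-3,4],[0,0,0]],"turn":[0,0,0,0,0,0,0,0],"claw":[0,0,0,0,0,0,0,0]}'
python3 - <<'E'
from w import *
P,px,im,d,cal=look("w5")
q=P[(abs(P[:,0]-541)<20)&(P[:,2]>23)&(P[:,2]<31)&(P[:,1]>10)&(P[:,1]<60)][:,1];print(np.percentile(q,[0,1,5]))
for n in("top","side"):
    im,d=manip.camera(n);cal=manip.calibration(n);P,_=cloud(n,cal,d,np.ones(d.shape,bool));im=im[180:340,180:420]
    cv2.imwrite(f"pics/{n}5.png",cv2.resize(im[:,:,::-1],None,fx=3,fy=3))
    rect(n+" can",P,515,570,95,140,36,46)
E
```

```text
eef_pos: [542.9, 35.7, 207.1]
wrist_force: [-1.6, -12.2, 1.2]
clock: 29.38
eef_pos: [539.8, -116.2, 330.0]
eef_rot: [3.136, 0.001, 1.534]
wrist_force: [-0.4, -0.3, -0.2]
finger_gap: 0.7
finger_force: 0.0Traceback (most recent call last):
  File "<stdin>", line 3, in <module>
    return _quantile_unchecked(
        a, q, axis, out, overwrite_input, method, keepdims, weights)
    return _ureduce(a,
                    func=_quantile_ureduce_func,
    ...<5 lines>...
                    overwrite_input=overwrite_input,
                    method=method)
    r = func(a, **kwargs)
    result = _quantile(arr,
                       quantiles=q,
    ...<2 lines>...
                       out=out,
                       weights=wgt)
    slices_having_nans = np.isnan(arr[-1, ...])
                                  ~~~^^^^^^^^^
IndexError: index -1 is out of bounds for axis 0 with size 0
```

```bash
python3 - <<'E'
from w import *
for n in("top","side"):
    im,d=manip.camera(n);cal=manip.calibration(n);P,_=cloud(n,cal,d,np.ones(d.shape,bool));im=im[180:340,180:420]
    cv2.imwrite(f"pics/{n}5.png",cv2.resize(im[:,:,::-1],None,fx=3,fy=3))
    rect(n+" can",P,515,570,95,140,36,46)
E
```

```text
top can 200 c [545.  118.3] size [34.1 33.6] ang 86.55 z [36.6 40.  43.8]
side can 284 c [544.8 119. ] size [37.7 34.5] ang 87.05 z [37.4 40.  42.5]
```

View pics/side5.png

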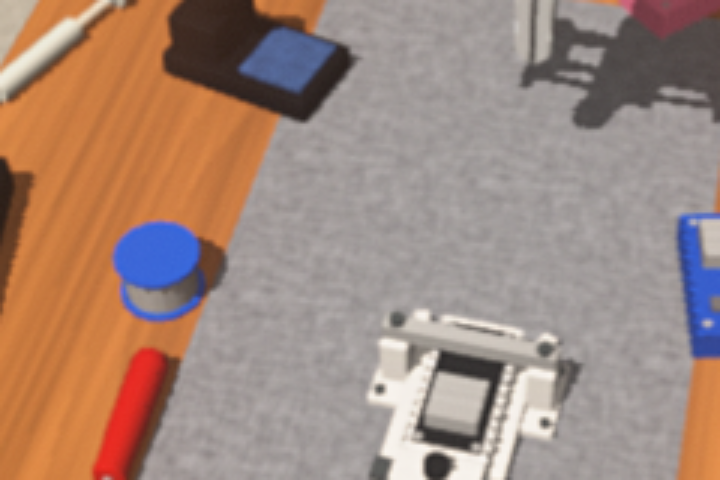

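The module is under the bar (bar at (470,335)) with the can beyond it at (458,400) and its front against the stop. The bystanders are untouched and the gripper is clear.

```bash
python3 -c "
from cell import manip
print(manip.sign_off())"
```

```text
the job is handed in; nothing more can be done
None
```

I pressed the can fully home (about 22 N at most), slid the module can end first under the bar to the stop, held it there at about 12 N for over half a second, left it there and handed the job in at about 30 s; the verdict was not shown.

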